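# Set the mitre guide over by one index hole

## Robot

A 6-joint arm with a two-finger parallel gripper is mounted at the origin on a cart in front of the work surface, level with it; the furniture and walls round the work are solid. World frame = base frame: x ahead of the robot, y to its left, z up, the work surface at z = 0. Lengths are in mm, angles in rad, forces in N, time in s.
With the tool pointing down it reaches from about 400 to 825 mm from the base axis. Payload 7 kg.
Tool frame: the origin (TCP) lies at the very end of the fingers, on their centre line; the grasp point (between the pads) lies 19 mm behind it; z points along the fingers, y is the line along which they close (so a half turn about z gives the same grasp; the last joint's range is limited). The gripper opens to 88 mm and grips with 3 to 60 N. Pads are 19 mm wide; open, the fingers measure 130 mm over their backs; the gripper's body (78 mm by 193 mm) begins 47 mm behind the grasp point.
Start: joints at [1.479, 0.359, 0.012, 0, -1.224, -0.288], TCP at [250.253, 626.872, 226.561] pointing down, gripper open.
Joint ranges: [-3.07, 3.07], [-1.43, 2.12], [-1.02, 1.25], [-3.03, 1.67], [-3.05, -0], [-3.03, 3.03]. Speed limits (rad/s): [2.39, 2.39, 3.01, 3.14, 3.14, 3.14].

## Interface

Orientations are given as a unit quaternion [x, y, z, w].
In Python, from plant import bot gives the robot as it stands. Calls block until the motion is done:
- bot.move_ptp(position, orientation): joint-space move of the TCP to a pose.
- bot.line_to(position, velocity=150, ori=None): straight line of the TCP; ori=None keeps the orientation; velocity is the mean speed in mm/s.
- bot.move_joints(angles): joint-space move.
- bot.move_gripper(opening, force=None): finger opening in mm; force is the grip in N (None keeps the last); returns when the fingers have stopped.
- bot.pause(seconds).
- bot.solve_ik(position, orientation): joint angles nearest the present ones, or None.
- bot.read_state(): the state.
- bot.camera(name): name is "scene" or "top"; returns the picture (480x640x3 uint8, red, green, blue); there is no depth.
- bot.get_calibration(name): a dict with "fx", "fy", "cx", "cy" (pixels), "distortion" ([k1, k2, p1, p2, k3] as OpenCV has them; the pictures are not rectified), "view" (4x4, takes a point from world to camera coordinates). Camera axes: x right, y up, looking along -z (the intrinsics and any distortion apply to the point x, -y, -z); pixel columns grow to the right and rows downward; lengths in mm; the calibration is good to about 2 mm. A picture is of the moment at which its call begins. get_calibration takes no time and is no camera call.
A pose or a line that the arm cannot do raises bot.Unreachable and nothing moves.
- bot.close_job(): hands the job in; it is judged then, once.
The state is a dict: "t": time; "joint_pos": joint angles; "qvel": joint speeds; "tau": joint torques, N m; "tcp_pos": TCP position; "eef_rot": TCP orientation; "contact_force": force on the tool from outside, world axes, zero at the start; "moment": the same for the moment, N m; "width": finger opening in mm; "finger_force": force on a finger pad.
Only numpy, scipy, OpenCV 4.12 (cv2) and the standard library are available. Lean on these libraries where they do the work, as an engineer would, in place of code of your own. Each camera call takes 0.05 s, during which the arm holds its last target. There are 200 camera calls.

## Task

Set the mitre guide ready to cut the dark brown batten: hook a fingertip through the red pull ring, lift the spring index pin out of the straight-cut hole, swing the saw arm one hole over, its ring end going towards the side on which the dark batten lies on the bed, and let the pin spring fully home in that hole. Do not grip or squeeze the ring, leave the batten, the pale offcut and everything else on the bench where they are, and take the finger out of the ring when done.

Things in the scene. Friction and masses are not known exactly. Their poses are not given: they have to be found in the camera images.
- mitre_guide: Green cast mitre guide fixed on the bench, 300 mm wide, 295 mm deep: a base plate (top at z 16 mm) with a rounded front carrying index holes, a timber bed (z 39 mm, its front edge 85 mm before the pivot) with a green fence (to z 81 mm), and a swinging saw arm. Origin: on the bench under the arm's pivot. -x is the guide's front (ring side, facing the robot), +y its left seen from the robot, z up.
- saw_arm (a joint): Angle of the aluminium saw arm about its vertical pivot, rad: 0 straight (start), positive when the ring end swings to the guide's +y (left); one hole is 0.262 rad (15 degrees). Arm top at z 28 mm, front end 202 mm from the pivot. It stays where it is left (about 1 N at the ring moves it; under 0.01 rad play with the pin home). It carries 130 mm high posts 112 mm before and 58 mm behind the pivot.
- index_pin (a joint): Height of the spring index pin, m: 0 fully home in a hole, 0.022 at its upper stop. It sits on the arm 175 mm from the pivot; its round nose reaches 10 mm into a hole, so the arm swings free above 0.010. A spring presses it down (3 N at home, 7 N at the top); let go between holes it rides on the base plate at 0.010 and drops in when a hole comes within about 3 mm of it.
- ring_centre (a point): Centre of the red round pull ring fixed on top of the pin: inner diameter 44 mm, bar 5 mm thick. With the pin home it is 75 mm above the bench, 159 mm from the pivot. The ring faces the guide's front and leans back to the pivot by 40 degrees; a finger pointing away from the robot and 35 to 60 degrees down passes through. Free for 35 mm behind the centre (post), 45 mm below (arm).
- straight_hole (a point): Mouth of the middle index hole (12 mm wide, 16 mm above the bench), where the pin sits at the start, 175 mm from the pivot.
- left_hole (a point): Mouth of the next index hole on the guide's +y side (arm angle +0.262 rad), also 175 mm from the pivot.
- right_hole (a point): Mouth of the next index hole on the guide's -y side (arm angle -0.262 rad), also 175 mm from the pivot.
- batten_centre (a point): Centre of the loose dark brown wooden batten, 160 x 38 x 20 mm, lying on the bed along the fence (long side along the guide's y), to the left or to the right of the saw arm.
- offcut_centre (a point): Centre of the loose pale plywood offcut, 75 x 38 x 20 mm, lying on the bed along the fence on the other side.
- pencil: Loose green pencil, 160 mm long, 7 mm high, lying in front of the guide on the right. Origin: centre of its underside. To be left alone.
- screwdriver: Loose red screwdriver, 170 mm long, 30 mm high, lying at the left near the front edge. Origin: centre of its underside. To be left alone.
- yellow_cup: Loose yellow plastic cup, 80 mm wide, 46 mm high, standing to the left of the guide. Origin: centre of its underside. To be left alone.
- tape_roll: Loose roll of orange tape, 52 mm wide, 20 mm high, to the right of the guide. Origin: centre of its underside. To be left alone.
- scissors: Loose blue scissors, 177 mm long, 10 mm high, lying at the left. Origin: centre of its underside. To be left alone.
Mind the look-alikes: they are no part of the job. Of the things like the part that bears batten_centre, leave any that is yellow; of the rest the larger one is meant.

How it is judged:
By the outcome, as a careful person would: the job done as asked, in the order asked, and still so for the second after the job is handed in, with the robot touching nothing.
It also fails if it takes over 45 s, if anything falls off the work surface, if the arm or the gripper's body presses on something with over 40 N, if the wrist force passes 120 N, or if a joint passes its speed limit or range.

## Working session

There is one attempt and no reset: what is moved stays moved. The work goes in short steps, each a Python script; the robot and the scene stay as the last script left them, time stands still between calls to the robot, and variables do not carry over. Pictures are saved under pics/ and viewed, at most 10 in all, crops included, and the job is handed in when it is done.

```bash
mkdir -p pics; ls
python3 - <<'E'
from plant import bot
import cv2,numpy as np
for n in("scene","top"):
    cv2.imwrite(f"pics/{n}0.png",bot.camera(n)[:,:,::-1])
    c=bot.get_calibration(n);print(n,{k:np.round(v,4).tolist() for k,v in c.items()})
print(bot.read_state())
E
```

```text
pics
scene {'fx': 505.646, 'fy': 505.646, 'cx': 320.6964, 'cy': 241.0123, 'distortion': [-0.1172, 0.0, 0.0, 0.0, 0.0], 'view': [[0.8162, -0.5776, 0.0145, -466.8295], [0.2393, 0.3608, 0.9014, -194.7282], [-0.5259, -0.7322, 0.4327, -1115.2835], [0.0, 0.0, 0.0, 1.0]]}
top {'fx': 598.6713, 'fy': 598.6713, 'cx': 326.0523, 'cy': 230.6797, 'distortion': [0.0476, 0.0, 0.0, 0.0, 0.0], 'view': [[0.1077, -0.9942, -0.0009, -60.2478], [0.9736, 0.1053, 0.2026, -594.5381], [-0.2013, -0.0227, 0.9793, -1262.7259], [0.0, 0.0, 0.0, 1.0]]}
{'t': 0.1, 'joint_pos': array([ 1.47910713e+00,  3.59295350e-01,  1.11502657e-02, -3.52693147e-04,
       -1.22410567e+00, -2.88089057e-01]), 'qvel': array([-3.10770361e-04, -1.66933761e-04,  1.57317223e-03, -1.49652535e-04,
       -7.60075858e-05,  5.88735770e-04]), 'tau': array([-1.97691967e-03, -5.84167707e+01,  2.93752849e+01,  7.01564357e+00,
        1.01602566e-02, -4.55599275e-05]), 'tcp_pos': array([250.08600587, 626.47925314, 225.72120975]), 'eef_rot': array([ 9.82013561e-01, -1.88808924e-01, -9.37141717e-05,  7.39967876e-04]), 'contact_force': array([-0.13625133, -0.31174354, -0.45778665]), 'moment': array([ 0.0595509 ,  0.01904825, -0.00880275]), 'finger_force': 0.0, 'width': 87.47660383479187}
```

View pics/scene0.png

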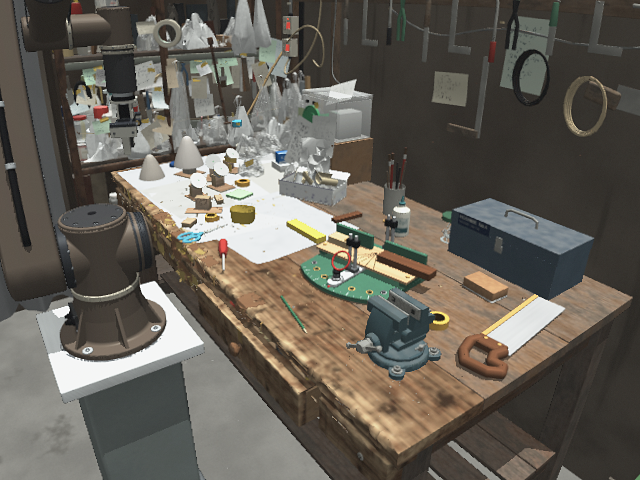

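View pics/top0.png

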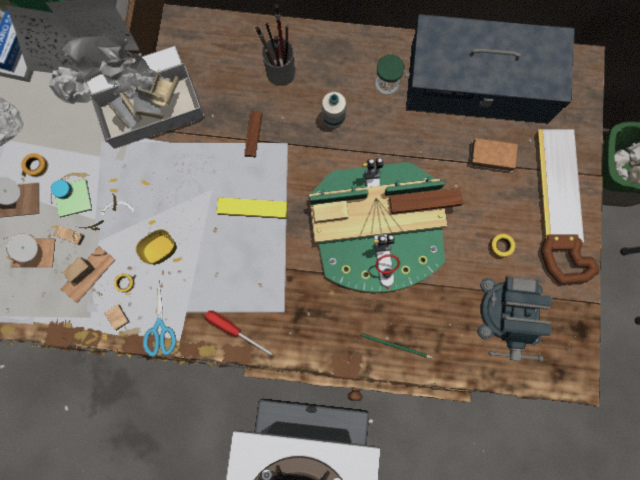

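The dark batten lies on the bed to the right of the arm (top ≈ (425,201)), with the pale offcut on the left (330,212). The look-alikes are the yellow bar at (252,208) and a small brown piece at (254,133), both off the bed. The ring is at top (387,265) and scene (342,261). I'll zoom in on it for measuring.

Run:
```python
import cv2,numpy as np
a=cv2.imread("pics/top0.png")[150:300,300:475];b=cv2.imread("pics/scene0.png")[215:310,290:450]
a=cv2.resize(a,None,fx=4,fy=4,interpolation=cv2.INTER_CUBIC);b=cv2.resize(b,None,fx=5,fy=5,interpolation=cv2.INTER_CUBIC)
cv2.imwrite("pics/a.png",a);cv2.imwrite("pics/b.png",b)
```

```text
(no output)
```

View pics/a.png

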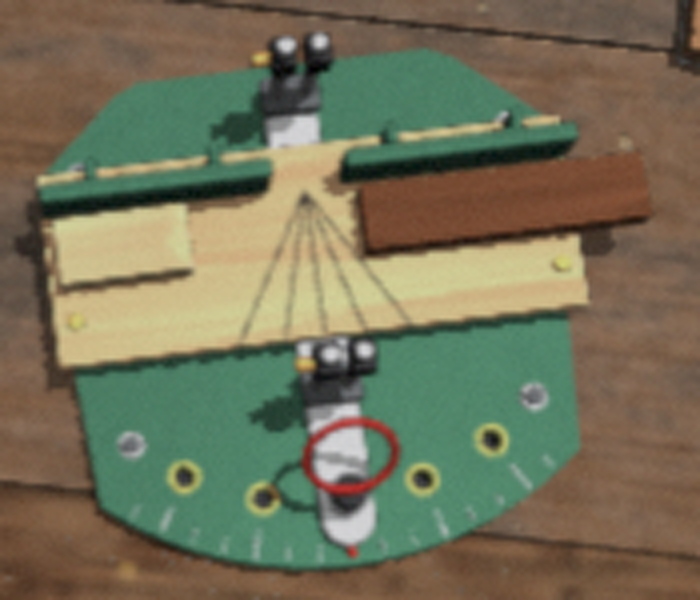

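View pics/b.png

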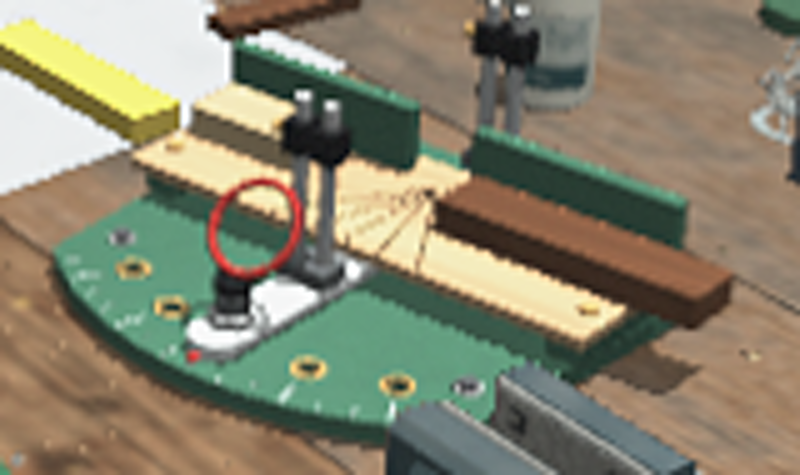

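```bash
cat > h.py <<'E'
import numpy as np,cv2
from plant import bot
from scipy.optimize import least_squares
def proj(n,P):
    c=bot.get_calibration(n);V=np.array(c["view"]);p=np.atleast_2d(P)@V[:3,:3].T+V[:3,3]
    K=np.array([[c["fx"],0,c["cx"]],[0,c["fy"],c["cy"]],[0,0,1]])
    return cv2.projectPoints((p*[1,-1,-1]).reshape(-1,1,3),np.zeros(3),np.zeros(3),K,np.array(c["distortion"]))[0].reshape(-1,2)
def tri(pt,ps): return least_squares(lambda P:np.r_[proj("top",P)[0]-pt,proj("scene",P)[0]-ps],[600,-100,50.])
def loc(g,L):
    c,s=np.cos(g[2]),np.sin(g[2]);return np.atleast_2d(L)@np.array([[c,-s,0],[s,c,0],[0,0,1]]).T+[g[0],g[1],0]
E
python3 - <<'E'
from h import *
t=lambda u:(np.array(u)+.5)/4-.5+[300,150]
s=lambda u:(np.array(u)+.5)/5-.5+[290,215]
T=t([(184,477),(263,498),(422,479),(491,439),(305,197)]);S=s([(133,267),(172,307),(308,367),(398,384),(428,192)])
for i in range(5):
    r=tri(T[i],S[i]);print(r.x.round(1),r.cost.round(2))
r=tri(t((351,456)),s((256,228)));print("ring",r.x.round(1),r.cost)
a=np.radians([30,15,-15,-30]);L=np.c_[-175*np.cos(a),175*np.sin(a),0*a+16];L=np.vstack([L,[0,0,39]])
f=least_squares(lambda g:np.r_[proj("top",loc(g,L))-T,proj("scene",loc(g,L))-S].ravel(),[600,-100,0.])
print(f.x,f.fun.reshape(-1,2).round(1).tolist());print("ringpred",loc(f.x,[-159,0,75]))
r=tri(t((505,203)),s((580,240)));print("batten",r.x)
g=f.x
# IK checks
from scipy.spatial.transform import Rotation as R
for th in (0,-.262):
  for pitch in (40,45,50,55):
    q=(R.from_euler('z',g[2]+th)*R.from_euler('y',90+pitch-0,degrees=True))
    for roll in (0,90,-90,180):
      qq=(q*R.from_euler('z',roll,degrees=True)).as_quat()
      P=loc([*g[:2],g[2]+th],[-159,0,75])[0]
      j=bot.solve_ik(P,qq);print(th,pitch,roll,None if j is None else np.round(j,2))
E
```

```text
[523.6 -48.1  16.5] 0.03
[516.7 -93.5  15.6] 0.04
[ 537.  -181.4   16.3] 0.04
[ 564.1 -218.5   15.8] 0.01
[686.9 -99.3  37.3] 0.43
ring [ 536.6 -135.7   74.6] 0.007404991121739764
[ 6.90371531e+02 -9.83208707e+01  2.34928323e-01] [[0.0, 0.6], [-0.1, 0.7], [-0.0, 0.4], [0.0, 0.4], [-0.6, -1.3], [-0.0, 0.3], [-0.2, -0.0], [0.1, 0.2], [-0.1, 0.0], [1.5, -1.1]]
ringpred [[ 535.73909788 -135.33182185   75.        ]]
batten [ 691.38790626 -210.40682653   55.00723391]
0 40 0 [-0.6   0.23 -0.57 -1.44 -0.61  0.46]
0 40 90 [-0.6   0.23 -0.57 -1.44 -0.61 -1.11]
0 40 -90 [-0.6   0.23 -0.57 -1.44 -0.61  2.03]
0 40 180 [-0.6   0.23 -0.57 -1.44 -0.61 -2.68]
0 45 0 [-0.44  0.19 -0.55 -1.25 -0.49  0.15]
0 45 90 [-0.44  0.19 -0.55 -1.25 -0.49 -1.42]
0 45 -90 [-0.44  0.19 -0.55 -1.25 -0.49  1.72]
0 45 180 [-0.44  0.19 -0.55 -1.25 -0.49 -2.99]
0 50 0 [-0.27  0.17 -0.56 -1.   -0.38 -0.21]
0 50 90 [-0.27  0.17 -0.56 -1.   -0.38 -1.78]
0 50 -90 [-0.27  0.17 -0.56 -1.   -0.38  1.36]
0 50 180 [-0.27  0.17 -0.56 -1.   -0.38  2.94]
0 55 0 [-0.12  0.15 -0.6  -0.71 -0.31 -0.58]
0 55 90 [-0.12  0.15 -0.6  -0.71 -0.31 -2.15]
0 55 -90 [-0.12  0.15 -0.6  -0.71 -0.31  0.99]
0 55 180 [-0.12  0.15 -0.6  -0.71 -0.31  2.56]
-0.262 40 0 [-0.54  0.16 -0.71 -1.83 -0.4   0.63]
-0.262 40 90 [-0.54  0.16 -0.71 -1.83 -0.4  -0.94]
-0.262 40 -90 [-0.54  0.16 -0.71 -1.83 -0.4   2.2 ]
-0.262 40 180 [-0.54  0.16 -0.71 -1.83 -0.4  -2.51]
-0.262 45 0 [-0.12  0.11 -0.66 -1.28 -0.07 -0.22]
-0.262 45 90 [-0.12  0.11 -0.66 -1.28 -0.07 -1.79]
-0.262 45 -90 [-0.12  0.11 -0.66 -1.28 -0.07  1.35]
-0.262 45 180 [-0.12  0.11 -0.66 -1.28 -0.07  2.92]
-0.262 50 0 None
-0.262 50 90 None
-0.262 50 -90 None
-0.262 50 180 None
-0.262 55 0 None
-0.262 55 90 None
-0.262 55 -90 None
-0.262 55 180 None
```

```bash
cat >> h.py <<'E'
from scipy.spatial.transform import Rotation as R
G=[690.0,-98.6,0.2349]   # guide pose; ring fit check 536.6,-135.7
RING0=np.array([536.3,-135.5,75.])
PIV=np.array(G[:2])
def ring(th,lift=0):
    c,s=np.cos(-th),np.sin(-th); d=RING0[:2]-PIV
    return np.r_[PIV+np.array([[c,-s],[s,c]])@d,75+lift]
OFF=54.5
def pose(tip,h,p,roll=0,side=-1):
    """tip: wanted tip of hooked finger, side -1: hooked finger is the right one"""
    r=R.from_euler('z',h)*R.from_euler('y',np.pi/2+p)
    tcp=np.array(tip)-side*OFF*r.as_matrix()[:,1]
    return tcp,(r*R.from_euler('z',roll)).as_quat(),r.as_matrix()[:,2]
E
python3 - <<'E'
from h import *
res=[]
for side in(-1,1):
 for h in np.arange(-.3,.61,.1):
  for p in np.radians([36,40,45,50,55]):
   for roll in(0,np.pi):
    z=pose([0,0,0],h,p)[2]; J=[]
    pts=[ring(0)-90*z,ring(0)+28*z,ring(0,40)+28*z,ring(-.14,40)+28*z,ring(-.29,40)+28*z,ring(-.262)+28*z,ring(-.262)-90*z]
    for P in pts:
        t,q,_=pose(P,h,p,roll,side);j=bot.solve_ik(t,q)
        if j is None:break
        J.append(j)
    if len(J)<7: continue
    J=np.array(J);res.append((abs(J[:,4]).min(),np.abs(np.diff(J,axis=0)).max(),side,round(h,2),round(np.degrees(p)),round(roll,1),J.min(0).round(2).tolist(),J.max(0).round(2).tolist()))
res.sort(key=lambda r:-r[0])
print(len(res))
for r in res[:24]:print(*r)
E
```

```text
107
0.9487837729697537 0.15018274129581677 1 0.6 36 0 [-0.84, 0.33, -0.32, -1.26, -1.13, 0.45] [-0.65, 0.5, -0.22, -1.09, -0.95, 0.58]
0.9487837729697537 0.15018274129581632 1 0.6 36 3.1 [-0.84, 0.33, -0.32, -1.26, -1.13, -2.7] [-0.65, 0.5, -0.22, -1.09, -0.95, -2.56]
0.8968069078117775 0.19838601809893697 -1 0.6 36 0 [-0.82, 0.2, -0.52, -1.36, -1.08, 0.54] [-0.6, 0.41, -0.43, -1.13, -0.9, 0.7]
0.8968069078117775 0.19838601809893697 -1 0.6 36 3.1 [-0.82, 0.2, -0.52, -1.36, -1.08, -2.61] [-0.6, 0.41, -0.43, -1.13, -0.9, -2.44]
0.88628989597564 0.15634820106220992 1 0.6 40 0 [-0.78, 0.29, -0.31, -1.18, -1.08, 0.35] [-0.59, 0.47, -0.22, -1.02, -0.89, 0.47]
0.88628989597564 0.15634820106220992 1 0.6 40 3.1 [-0.78, 0.29, -0.31, -1.18, -1.08, -2.79] [-0.59, 0.47, -0.22, -1.02, -0.89, -2.67]
0.8856626862787413 0.15986578008740904 1 0.5 36 0 [-0.85, 0.29, -0.38, -1.32, -1.06, 0.44] [-0.66, 0.47, -0.27, -1.14, -0.89, 0.59]
0.8856626862787409 0.15986578008740948 1 0.5 36 3.1 [-0.85, 0.29, -0.38, -1.32, -1.06, -2.7] [-0.66, 0.47, -0.27, -1.14, -0.89, -2.56]
0.8238054811952376 0.2245199498403096
[... 1387 characters left out ...]
] [-0.68, 0.42, -0.37, -1.24, -0.75, 0.63]
0.7502061714771244 0.2058084713442716 1 0.3 36 3.1 [-0.87, 0.19, -0.51, -1.47, -0.91, -2.71] [-0.68, 0.42, -0.37, -1.24, -0.75, -2.52]
0.7500748144583982 0.18524750130298218 1 0.4 40 0 [-0.78, 0.19, -0.44, -1.3, -0.92, 0.3] [-0.6, 0.42, -0.31, -1.1, -0.75, 0.46]
0.7500748144583982 0.18524750130298262 1 0.4 40 3.1 [-0.78, 0.19, -0.44, -1.3, -0.92, -2.84] [-0.6, 0.42, -0.31, -1.1, -0.75, -2.68]
0.74901922202499 0.17096998385037665 1 0.6 50 0 [-0.6, 0.21, -0.32, -0.96, -0.96, 0.07] [-0.43, 0.41, -0.23, -0.82, -0.75, 0.17]
0.7437151740038983 0.2568279819246946 -1 0.4 36 3.1 [-0.8, 0.1, -0.63, -1.54, -0.92, -2.65] [-0.58, 0.36, -0.51, -1.25, -0.74, -2.4]
```

```bash
cat >> h.py <<'E'
H,P=0.4,np.radians(40)
Z=pose([0,0,0],H,P)[2]
def tip_line(tip,v=100):
    t,q,_=pose(tip,H,P); bot.line_to(t,velocity=v,ori=q)
def st():
    s=bot.read_state();r=R.from_quat(s["eef_rot"]).as_matrix()
    tip=s["tcp_pos"]-OFF*r[:,1]
    print("t%.1f tip"%s["t"],tip.round(1),"F",s["contact_force"].round(1),"w",round(s["width"],1));return tip,s["contact_force"]
def crop(name,n,c,sz,k):
    im=bot.camera(n);x,y=map(int,c);cv2.imwrite(f"pics/{name}.png",cv2.resize(im[max(0,y-sz):y+sz,max(0,x-sz):x+sz,::-1],None,fx=k,fy=k,interpolation=cv2.INTER_CUBIC))
E
python3 - <<'E'
from h import *
t,q,_=pose(ring(0)-110*Z+[0,0,60],H,P)
bot.move_ptp(t,q);st()
tip_line(ring(0)-45*Z,120);st()
print(proj("top",ring(0)-45*Z),proj("scene",ring(0)-45*Z))
a=bot.camera("top")[190:340,300:480,::-1];b=bot.camera("scene")[170:350,250:430,::-1]
f=lambda i,w,h:cv2.resize(i,(w,h),interpolation=cv2.INTER_CUBIC)
cv2.imwrite("pics/c.png",np.hstack([f(a,400,333),f(b,400,400)[:333]]))
E
```

```text
t2.8 tip [ 459.  -168.   205.7] F [ 0.9 -0.2 -0.1] w 87.7
t3.9 tip [ 504.6 -149.   104.2] F [ 0.3 -0.2  0.4] w 87.6
[[393.6593078  277.29004896]] [[334.09324918 255.04159099]]
```

View pics/c.png

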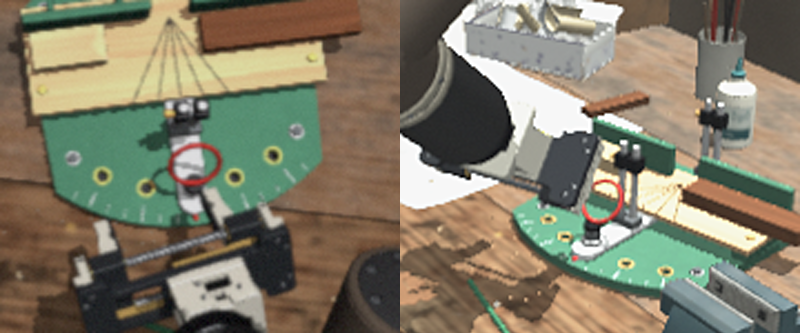

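The top view (left) shows the right fingertip at crop ≈ (208,193), where I predicted it, in line with the ring at (195,163). Next I'll insert it, lift until it makes contact, then raise the pin.

Run:
```python
from h import *
U=np.array([np.cos(G[2])*np.sin(P),np.sin(G[2])*np.sin(P),np.cos(P)])
for d in(-20,0,14,28):
    tip_line(ring(0)+d*Z+2*U,70);_,F=st()
    if np.linalg.norm(F)>6: print("contact");break
else:
    base=F; up=0
    while up<24:
        up+=2; tip_line(ring(0,up)+28*Z+2*U,30);_,F=st()
        if base[2]-F[2]>2.2:break
    print("up",up)
```

```text
t4.5 tip [ 523.4 -140.9   88.7] F [ 0.3  0.6 -0.3] w 87.6
t5.0 tip [ 537.4 -135.1   76.1] F [-0.3 -0.6 -0.1] w 87.8
t5.3 tip [ 547.3 -130.9   67.2] F [0.1 0.5 0.5] w 87.3
t5.7 tip [ 557.2 -126.7   58.1] F [ 0.4 -0.2  0.5] w 87.3
t5.9 tip [ 557.4 -126.9   61. ] F [ 0.1 -0.5 -0.2] w 87.4
t6.2 tip [ 557.4 -126.9   62.9] F [-0.4  0.6 -1.3] w 87.4
t6.4 tip [ 557.4 -126.8   64.8] F [-0.1 -1.  -0.2] w 88.0
t6.7 tip [ 557.3 -126.8   66.7] F [-0.2 -0.1  0.1] w 87.7
t6.9 tip [ 557.3 -126.8   68.7] F [-0.5  0.3 -1. ] w 87.6
t7.2 tip [ 556.8 -126.7   70.1] F [-0.7 -1.  -3.8] w 87.6
up 12
```

Run:
```python
from h import *
U=np.array([np.cos(G[2])*np.sin(P),np.sin(G[2])*np.sin(P),np.cos(P)])
for up in(16,20,24,28):
    tip_line(ring(0,up)+28*Z+2*U,30);_,F=st()
    if F[2]<-14:break
a=bot.camera("top")[190:340,300:480,::-1];b=bot.camera("scene")[170:350,250:430,::-1]
f=lambda i,w,h:cv2.resize(i,(w,h),interpolation=cv2.INTER_CUBIC)
cv2.imwrite("pics/d.png",np.hstack([f(a,400,333),f(b,400,400)[:333]]))
```

```text
t7.4 tip [ 556.8 -126.8   74.3] F [-2.5 -1.2 -4.3] w 87.6
t7.7 tip [ 556.9 -126.8   78.5] F [-4.  -1.3 -4.8] w 88.2
t8.0 tip [ 557.  -126.8   82.5] F [-4.1 -1.1 -5.4] w 87.8
t8.3 tip [ 557.1 -126.8   86.5] F [-5.  -1.6 -5.4] w 87.7
```

View pics/d.png

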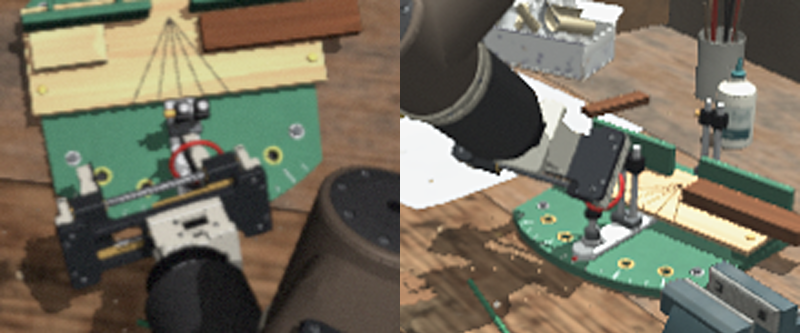

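The ring and pin are clearly raised: the pin's steel shank shows at crop ≈ (595,225), and the spring force reads about 5.5 N. Next I'll swing to the right-hand hole and lower.

Run:
```python
from h import *
def U(th):
    y=G[2]-th;return np.array([np.cos(y)*np.sin(P),np.sin(y)*np.sin(P),np.cos(P)])
for th in np.linspace(0,-.262,9)[1:]:
    tip_line(ring(th,28)+28*Z+2*U(th),40);_,F=st()
    if F[2]>-2.5 or np.linalg.norm(F)>20: print("check");break
else:
    for up in(24,20,17):
        tip_line(ring(th,up)+28*Z+2*U(th),30);_,F=st()
a=bot.camera("top")[190:340,300:480,::-1];b=bot.camera("scene")[170:350,250:430,::-1]
f=lambda i,w,h:cv2.resize(i,(w,h),interpolation=cv2.INTER_CUBIC)
cv2.imwrite("pics/e.png",np.hstack([f(a,400,333),f(b,400,400)[:333]]))
```

```text
t8.7 tip [ 558.3 -132.1   86.2] F [-5.4 -2.6 -6.3] w 87.8
t8.9 tip [ 559.7 -137.2   86.1] F [-5.3 -3.  -6. ] w 87.8
t9.2 tip [ 561.2 -142.1   86. ] F [-6.  -2.2 -6.1] w 87.7
t9.5 tip [ 562.9 -147.1   85.9] F [-7.2 -2.1 -6. ] w 87.5
t9.8 tip [ 564.7 -152.    85.9] F [-7.8 -3.5 -6. ] w 87.2
t10.0 tip [ 566.7 -156.8   85.8] F [-7.1 -3.5 -5.9] w 87.4
t10.3 tip [ 568.9 -161.6   85.7] F [-7.9 -4.9 -6.6] w 87.3
t10.6 tip [ 571.3 -166.3   85.7] F [-7.4 -5.8 -6.4] w 87.5
t10.9 tip [ 571.2 -166.1   81.7] F [-8.7 -2.9 -5. ] w 87.8
t11.2 tip [ 571.6 -165.6   78. ] F [-6.9 -1.2 -5.1] w 87.7
t11.4 tip [ 572.  -165.4   75.3] F [-4.8 -1.7 -6.1] w 87.8
```

View pics/e.png

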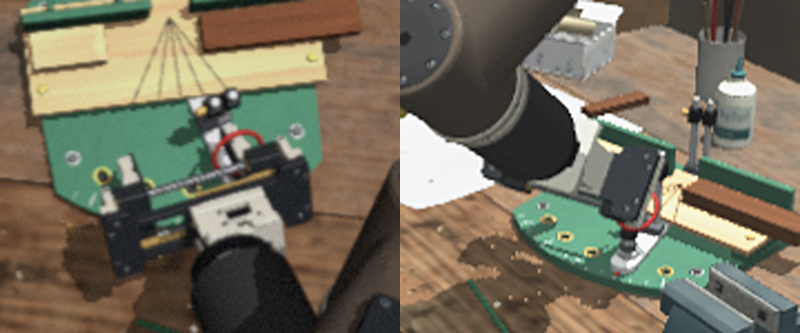

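The arm has swung over to the right-hand hole and the batten hasn't moved. The ring is still loading the finger at about 5 mm, which is below ride height, so the pin is entering the hole. I'll finish lowering and check with a small sideways nudge.

Run:
```python
from h import *
th=-.262
def U(th):
    y=G[2]-th;return np.array([np.cos(y)*np.sin(P),np.sin(y)*np.sin(P),np.cos(P)])
for up in(14,12,10,8,5,2,0):
    tip_line(ring(th,up)+28*Z+2*U(th),30);_,F=st()
bot.pause(.3);st()
a=bot.camera("top")[190:340,300:480,::-1];b=bot.camera("scene")[170:350,250:430,::-1]
f=lambda i,w,h:cv2.resize(i,(w,h),interpolation=cv2.INTER_CUBIC)
cv2.imwrite("pics/f.png",np.hstack([f(a,400,333),f(b,400,400)[:333]]))
```

```text
t11.8 tip [ 572.1 -165.3   72.5] F [-5.  -0.3 -4.9] w 87.5
t12.0 tip [ 572.1 -165.3   70.7] F [-6.6 -0.5 -5.4] w 87.7
t12.2 tip [ 572.9 -165.4   69.3] F [-2.7 -0.7 -2.3] w 87.7
t12.5 tip [ 573.  -165.3   67.3] F [ 0.7 -0.1 -0. ] w 87.4
t12.8 tip [ 572.1 -165.1   63.4] F [-0.5  0.1 -0.4] w 87.9
t13.0 tip [ 571.8 -165.1   60.2] F [ 0.5  1.  -0.8] w 87.8
t13.2 tip [ 571.9 -165.1   58.4] F [ 0.2 -0.3  0.1] w 87.3
t13.6 tip [ 572.  -165.1   58.6] F [-0.  -0.8  0. ] w 87.6
```

View pics/f.png

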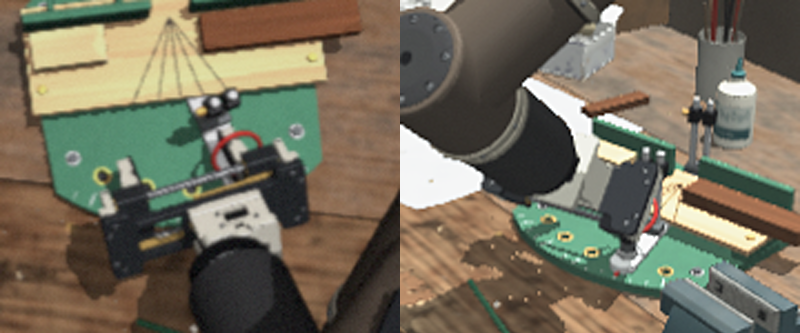

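Contact ended at the same finger height where lifting began, so the pin should be home. I'll withdraw the finger and measure the ring.

Run:
```python
from h import *
tip_line(ring(-.262)-60*Z,70);st()
tip_line(ring(-.262)-150*Z+[0,0,60],150);st()
t,q,_=pose(ring(-.262)-150*Z+[0,200,110],H,P)
bot.line_to(t,velocity=200,ori=q);st()
exp=ring(-.262);C=[proj(n,exp)[0] for n in("top","scene")];print(C)
out=[]
for n,c in zip(("top","scene"),C):
    im=bot.camera(n);x,y=map(int,c)
    k=im[y-30:y+30,x-30:x+30].astype(int);m=((k[...,0]>120)&(k[...,1]<70)&(k[...,2]<70)).astype(np.uint8)
    nl,l,s,_=cv2.connectedComponentsWithStats(m,connectivity=8);i=1+np.argmax(s[1:,4]);pts=np.argwhere(l==i)[:,::-1].astype(np.float32)
    e=cv2.fitEllipse(cv2.convexHull(pts));out.append(np.array(e[0])+[x-30,y-30]);print(n,s[i],e)
    cv2.imwrite(f"pics/g_{n}.png",im[...,::-1])
r=tri(*out);print("ring",r.x,r.cost,"expected",exp)
a=cv2.imread("pics/g_top.png")[150:300,300:480];b=cv2.imread("pics/g_scene.png")[205:325,285:435]
f=lambda i,w,h:cv2.resize(i,(w,h),interpolation=cv2.INTER_CUBIC)
cv2.imwrite("pics/g.png",np.hstack([f(a,400,333),f(b,400,320)[:,:] if 0 else f(b,400,333)]))
```

```text
t15.1 tip [ 508.8 -191.8  113.2] F [ 0.3 -0.3 -0.8] w 87.3
t16.1 tip [ 445.2 -218.4  230.5] F [-0.2  0.6 -0.7] w 87.6Traceback (most recent call last):
  File "<stdin>", line 5, in <module>
plant.Unreachable: the arm cannot follow that straight line within its joint ranges
```

Finger is out. Now the same measurement from here, without the unreachable side move.

Run:
```python
from h import *
exp=ring(-.262);C=[proj(n,exp)[0] for n in("top","scene")];print(C)
out=[]
ims={}
for n,c in zip(("top","scene"),C):
    im=ims[n]=bot.camera(n);x,y=map(int,c)
    k=im[y-30:y+30,x-30:x+30].astype(int);m=((k[...,0]>100)&(k[...,1]<80)&(k[...,2]<80)&(k[...,0]>2*k[...,1])&(k[...,0]>2*k[...,2])).astype(np.uint8)
    nl,l,s,_=cv2.connectedComponentsWithStats(m,connectivity=8)
    if nl<2: print(n,"none");continue
    i=1+np.argmax(s[1:,4]);pts=np.argwhere(l==i)[:,::-1].astype(np.float32)
    e=cv2.fitEllipse(cv2.convexHull(pts));out.append(np.array(e[0])+[x-30,y-30]);print(n,s[i],e)
f=lambda i,w,h:cv2.resize(i[...,::-1],(w,h),interpolation=cv2.INTER_CUBIC)
cv2.imwrite("pics/g.png",np.hstack([f(ims["top"][150:300,300:480],400,333),f(ims["scene"][205:325,285:435],400,333)]))
if len(out)==2: r=tri(*out);print("ring",r.x,r.cost,"expected",exp)
```

```text
[array([405.60540336, 258.93746917]), array([355.02038189, 264.56109598])]
top [21 30 21 11 48] ((30.963581085205078, 32.33265686035156), (15.156656265258789, 21.095834732055664), 64.89143371582031)
scene [20 21 21 21 74] ((30.27643394470215, 30.97647476196289), (19.5975341796875, 20.82923698425293), 51.96399688720703)
ring [ 549.01086844 -175.63542717   74.91216829] 0.2450546679905952 expected [ 551.10275686 -174.05101622   75.        ]
```

View pics/g.png

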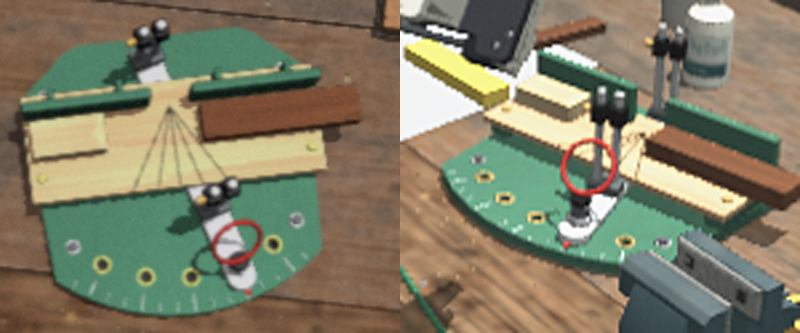

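The arm covers the first right-hand hole, and the other holes are free, including the straight one at crop (191,277). The ring is at z 74.9, so the pin is home, and the batten and offcut haven't moved.

```bash
python3 -c "
from plant import bot
print(bot.close_job())"
```

```text
the job is handed in; nothing more can be done
None
```

The saw arm is now one hole to the right, the side the dark batten lies on, with the index pin fully home and the finger out of the ring; the batten and offcut look unmoved, and the job is handed in.

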